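# Load the red cord bobbin on the sprung winder and hold it home

## Robot

A 6-joint arm with a two-finger parallel gripper is mounted at the origin on the work surface. World frame = base frame: x ahead of the robot, y to its left, z up, the work surface at z = 0. Lengths are in m, angles in rad, forces in N, time in s.
With the tool pointing down it reaches from about 0.3 to 0.85 m from the base axis. Payload 4.2 kg.
Tool frame: the origin (TCP) lies midway between the tips of the shut fingers; the grasp point (between the pads) lies bot.grip_depth behind it (bot.grip_depth is the distance from the TCP to the grasp point, in m); z points along the fingers, y is the line along which they close (so a half turn about z gives the same grasp; the last joint's range is limited). The gripper opens to 91 mm and grips with 3 to 60 N. Pads are 32 mm wide; open, the fingers measure 118 mm over their backs; the gripper's body (76 mm by 178 mm) begins 60 mm behind the grasp point.
Start: joints at [-1.273, 0.32, 1.565, -0, 1.257, -0.02], TCP at [0.18, -0.546, 0.214] pointing down, gripper open.
Joint ranges: [-3.11, 3.11], [-0.84, 2.01], [0.21, 2.61], [-1.34, 4.49], [0.05, 2.63], [-2.56, 2.56]. Speed limits (rad/s): [2.57, 2.57, 3.14, 3.14, 3.14, 3.14].

## Interface

Orientations are given as a unit quaternion [w, x, y, z].
In Python, from cell import bot, read_camera, workorder, finder gives the robot as it stands.
- The arm moves only by the tool step_arm, never from a script. Its argument "rows" is a list of rows, each a list of 3 entries, a list of its own where there are three numbers: the shift along the world's x, y, z in shares of 0.75 m (1.0 is 0.75 m), then the turn, a rotation vector about the world's x, y, z in normalised numbers (1 is pi rad), then the finger opening in m, from 0 to 0.0912. A call has 1 to 20 rows; each row is the pose to reach, as a shift and turn from the pose commanded when the call began; what a row does not reach only later rows make up. A row lasts 1/12 s, in which the tool goes at most 41.7 mm and 7.16 degrees, less where a joint would pass 70% of its speed; a pose out of reach is approached as far as the arm can. A shift or turn number past 1, either way, is cut back to 1. A call with a gripper value outside its range is refused whole. The fingers move at their own pace and stop on an object; the grip force is fixed at half the most. Time passes only in rows, so rows that repeat a pose let the fingers close. It gives the time, the measured TCP pose, the force, the opening and the grip force at its end, in the units of the state.
- bot.read_state(): the state, without advancing time (a new reading comes with each control period).
- read_camera(name): name is "side" or "top"; returns a dict with "pixels" (480x640x3 uint8, blue, green, red), "camera_matrix" (3x3 intrinsics, pixels), "pose" (4x4, takes a point from camera to world coordinates). Camera axes: x right, y down, z forward; pixel columns grow to the right and rows downward; lengths in m; the calibration is good to about 2 mm. A picture is of the moment at which its call begins. There is no depth.
- workorder.hand_in(): hands the job in; it is judged then, once.
Trained networks look in a picture, given as the dict that the camera call returned (one of the last four; its "shot" number tells which), for a name from the list of things; names that differ only in an ending like _2 or _b are one class to them, and where a whole thing is asked for, a point or a joint stands for the part that bears it (a point fixed in the world has none). Each returns a list of dicts, best first, with "score" (0 to 1); they miss things now and then, are a little off and sometimes report something else, mostly with a low value. They report only what shows in the picture. A call takes as long as a camera call. They do not tell look-alikes from the thing itself.
- finder.recognise(picture, label): "box" ([left, top, width, height] in pixels, round what is visible of it).
- finder.regions_of(picture, label): "pixels" (480x640 bool, what is visible of it) and "box" ([left, top, width, height] in pixels, round what is visible of it).
- finder.pinpoint(picture, label): "point" ([column, row] in pixels: a listed point, or the origin of a listed thing).
The state is a dict: "time_s": time; "joint_pos": joint angles; "dq": joint speeds; "tau": joint torques, N m; "ee_pos": TCP position; "tcp_rot": TCP orientation; "contact_force": force on the tool from outside, world axes, zero at the start; "torque": the same for the moment, N m; "opening": opening from 0.0 (shut) to 1.0 (fully open); "finger_force": force on a finger pad.
Only numpy, scipy, OpenCV 4.12 (cv2) and the standard library are available. Lean on these libraries where they do the work, as an engineer would, in place of code of your own. Each camera call takes 0.05 s, during which the arm holds its last target. There are 200 camera calls.

## Task

Slide the red cord bobbin straight up off its post on the rack, set it over the brass nose of the green winder, and press it down gently against the sprung plunger until its bottom flange is firmly home on the steel stop collar. Finish while holding it pressed down there, upright in the gripper, so that a helper can fit the locking pin: do not let go. Leave the other two bobbins on their posts and the toy engines and glue bottle where they are.

Things in the scene. Friction and masses are not known exactly. Their poses are not given: they have to be found in the camera images.
- red_bobbin: Rigid wooden bobbin wound with red cord, upright on one of the three rack posts (which varies), 0.08 to 0.17 kg. Origin: centre of the underside, z up its axis. Flange 64 mm across, 4 mm thick; winding 58 mm across to z = 33 mm (flat top); bare round neck 28 mm across, z = 33 to 65 mm, to be gripped from above. A 16 mm bore runs right through.
- blue_bobbin: Rigid wooden bobbin wound with blue cord, upright on one of the three rack posts (which varies), 0.08 to 0.17 kg. Origin: centre of the underside, z up its axis. Flange 64 mm across, 4 mm thick; winding 58 mm across to z = 33 mm (flat top); bare round neck 28 mm across, z = 33 to 65 mm, to be gripped from above. A 16 mm bore runs right through. Stays on its post.
- green_bobbin: Rigid wooden bobbin wound with green cord, upright on one of the three rack posts (which varies), 0.08 to 0.17 kg. Origin: centre of the underside, z up its axis. Flange 64 mm across, 4 mm thick; winding 58 mm across to z = 33 mm (flat top); bare round neck 28 mm across, z = 33 to 65 mm, to be gripped from above. A 16 mm bore runs right through. Stays on its post.
- rack: Fixed wooden rack: base 80 x 270 x 12 mm high, with three upright steel posts, 12 mm across with tapered tips, in a row along its y axis at y = -95, 0 and +95 mm. Origin: centre of the underside, on the table. Bobbins stand on the base (12 mm up); the post tips are 86 mm above the origin, so a bobbin's underside must rise 74 mm to come free.
- winder: Fixed green cord winder. Origin: on the plunger's axis at the table. Base plate 12 mm thick, from x = -135 to +55 mm and y = -50 to +50 mm; drive housing 62 mm high over x = -131 to -65 mm. z up.
- stop_collar: Fixed dark steel ring around the plunger, the hard stop: 72 mm outside, 40 mm inside, its origin 12 mm above the table on the plunger's axis, its flat top 28 mm higher (40 mm above the table).
- stop_top (a point): Centre of the stop collar's top face, on the plunger's axis, 40 mm above the table. The bobbin is home when its underside lies at this height.
- shoulder (a point): Centre of the plunger's flat brass shoulder (30 mm across), which carries the bobbin's underside; it moves with the plunger, 60 mm above the table when free, 40 mm when home. A brass guide nose stands 30 mm above it, 11 mm across, its top 10 mm tapering to 4 mm; it enters the bobbin's bore with 2.5 mm clearance all round.
- plunger (a joint): Travel of the sprung plunger straight down, m: 0 when free, 0.020 when a bobbin on it meets the stop collar. Spring: 3 N to start it, 9 N at 0.020 (so a downward push beyond 9 N rests on the collar; 12 to 25 N in all is a good firm push). It springs back when let go.
- engine_a: Wooden toy locomotive, loose bystander, 130 x 58 x 79 mm high, origin at the centre of its underside, x along its length.
- engine_b: Wooden toy locomotive, loose bystander, 130 x 58 x 79 mm high, origin at the centre of its underside, x along its length.
- engine_c: Wooden toy locomotive, loose bystander, 130 x 58 x 79 mm high, origin at the centre of its underside, x along its length.
- glue: White glue bottle, loose bystander, 52 mm across, 130 mm high, origin at the centre of its underside.
Not all that is in view belongs to the job. Leave any white look-alike of the red_bobbin alone.

How it is judged:
On the way, in this order (a step that is already met when the one before it is completed fails the run):
1. the red bobbin is clear above the tip of its post, upright (z of red_bobbin in the frame of rack above 0.086 m and angle between red_bobbin's own z axis and vertical below 0.35 rad), for 0.1 s.
2. it sits on the plunger's shoulder, over the nose, in the fingers (horizontal distance between red_bobbin and shoulder below 0.006 m and z of red_bobbin in the frame of shoulder between -0.004 and 0.004 m and angle between red_bobbin's own z axis and vertical below 0.1 rad and contact force between the fingers and red_bobbin above 1 N), for 0.1 s.
At the end, for the whole second after the job is handed in: Through the last second the fingers hold the red bobbin (over 2 N) within 6 mm of the plunger axis, upright within 0.10 rad and still, underside level with the plunger shoulder within 4 mm, plunger down over 18 mm, and on the stop collar (within 2 mm, contact over 1 N) (horizontal distance between red_bobbin and shoulder below 0.006 m and z of red_bobbin in the frame of shoulder between -0.004 and 0.004 m and angle between red_bobbin's own z axis and vertical below 0.1 rad and value of joint plunger above 0.018 m and z of red_bobbin in the frame of stop_top below 0.002 m and contact force between red_bobbin and stop_collar above 1 N and contact force between the fingers and red_bobbin above 2 N and linear speed of red_bobbin below 0.02 m/s); the arm keeps its last pose, push and grip.
It fails at once if the bobbin is rammed against the stop collar (over 60 N) (contact force between red_bobbin and stop_collar above 60 N).
It fails at once if another bobbin, a toy engine or the glue bottle is moved more than 20 mm (distance of any of blue_bobbin, green_bobbin, engine_a, engine_b, engine_c, glue from where it was at the start of the episode above 0.02 m).
It also fails if it takes over 48 s, if anything falls off the work surface, if the arm or the gripper's body presses on something with over 40 N, if the wrist force passes 120 N, or if a joint passes its speed limit or range.

## Working session

There is one attempt and no reset: what is moved stays moved. The work goes in short steps, Python scripts to look and compute and a tool call to move; the robot and the scene stay as the last step left them, time stands still between calls to the robot, and variables do not carry over. Pictures are saved under pics/ and viewed, at most 10 in all, crops included, and the job is handed in when it is done.

Besides the shell and the picture viewer there is one more tool, called after "Request:" in YAML: its name, and indented under it one key for each argument. step_arm: Moves the arm, as the interface text tells. Its arguments: {"type":"object","properties":{"rows":{"type":"array","items":{"type":"array"}}},"required":["rows"]}

```bash
mkdir -p pics; cat > h.py <<'E'
import numpy as np, cv2
from cell import bot, read_camera, workorder, finder
def ray(p,uv):
    K=np.array(p["camera_matrix"]);T=np.array(p["pose"])
    d=T[:3,:3]@np.linalg.solve(K,[uv[0],uv[1],1]);return T[:3,3],d/np.linalg.norm(d)
def onz(p,uv,z):
    o,d=ray(p,uv);return o+d*(z-o[2])/d[2]
def proj(p,X):
    T=np.linalg.inv(np.array(p["pose"]));c=T[:3,:3]@np.array(X)+T[:3,3];u=np.array(p["camera_matrix"])@c;return u[:2]/u[2]
E
python3 - <<'E'
from h import *
t=read_camera("top");s=read_camera("side")
cv2.imwrite("pics/t0.png",t["pixels"]);cv2.imwrite("pics/s0.png",s["pixels"])
print(bot.grip_depth,bot.read_state())
for n,p in(("top",t),("side",s)):
    print(n,np.round(p["pose"],3).tolist())
    for l,z in(("red_bobbin",.012),("blue_bobbin",.012),("green_bobbin",.012),("rack",0),("winder",0),("stop_top",.04),("shoulder",.06),("engine_a",0),("glue",0)):
        for r in finder.pinpoint(p,l)[:4]:
            print(l,round(r["score"],2),np.round(r["point"],1),np.round(onz(p,r["point"],z)[:2],4))
E
```

```text
0.0188 {'time_s': 0.1, 'joint_pos': array([-1.27300648e+00,  3.20188877e-01,  1.56555690e+00, -5.07668508e-06,
        1.25738881e+00, -1.99881846e-02]), 'dq': array([ 7.15091071e-05, -4.32252528e-04, -3.15836748e-03, -4.91266603e-04,
       -1.01439802e-03,  1.81906330e-04]), 'tau': array([ 4.10685807e-04, -4.13332808e+01, -2.32509899e+01,  7.29405787e-02,
        4.22856014e-02, -4.69420274e-05]), 'ee_pos': array([ 0.17953512, -0.54577548,  0.21322686]), 'tcp_rot': array([-7.63206667e-04,  9.87403257e-01,  1.58222040e-01, -1.09134677e-04]), 'contact_force': array([-0.02430299,  0.42434194, -0.24751299]), 'torque': array([-0.02915783,  0.02637608, -0.00381892]), 'finger_force': 0.0, 'opening': 0.9996107521904893}
top [[-0.019, -0.994, 0.111, 0.523], [-1.0, 0.021, 0.021, -0.006], [-0.023, -0.111, -0.994, 1.005], [0.0, 0.0, 0.0, 1.0]]
red_bobbin 0.82 [242.8 338.1] [0.4421 0.173 ]
red_bobbin 0.78 [267.2 281. ] [0.5593 0.1214]
blue_bobbin 0.84 [228.1 275.1] [0.5733 0.2038]
green_bobbin 0.6 [183.7 261.8] [0.6034 0.2983]
green_bobbin 0.32 [229.  274.3] [0.575  0.2019]
rack 0.7 [426.2 301.
[... 604 characters left out ...]
11.9] [0.5629 0.1068]
red_bobbin 0.86 [334.4 379.3] [0.4367 0.1928]
blue_bobbin 0.95 [251.7 340.4] [0.5796 0.2054]
blue_bobbin 0.45 [408.3 313.2] [0.4323 0.0065]
blue_bobbin 0.26 [430.3 243.8] [ 0.5067 -0.1951]
green_bobbin 0.68 [196.7 370.5] [0.5958 0.2977]
rack 0.56 [252.8 344.2] [0.5824 0.2009]
winder 0.83 [429.  245.6] [ 0.514  -0.2056]
stop_top 0.71 [432.7 227.2] [ 0.512  -0.2078]
shoulder 0.75 [436.6 216. ] [ 0.5113 -0.2169]
shoulder 0.63 [193.6 370.4] [0.5578 0.331 ]
engine_a 0.95 [319.9 211.1] [ 0.756  -0.1809]
engine_a 0.75 [209.1 279.9] [0.754  0.1287]
engine_a 0.56 [404.7 311.6] [ 0.446  -0.0069]
engine_a 0.34 [254.5 347.2] [0.5759 0.2042]
glue 0.62 [254.4 243.7] [ 0.7739 -0.0046]
```

View pics/t0.png

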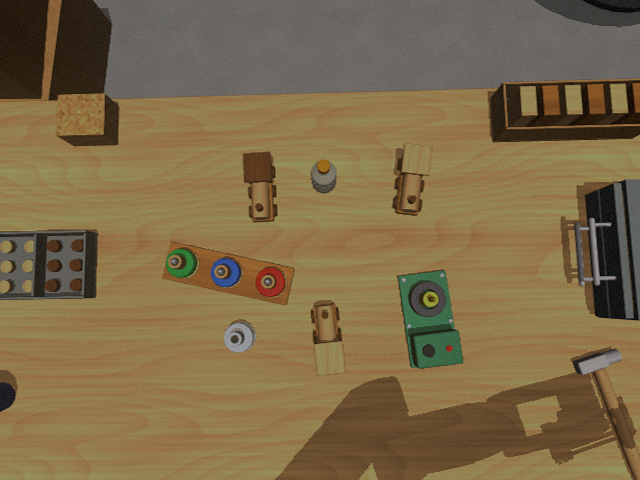

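View pics/s0.png

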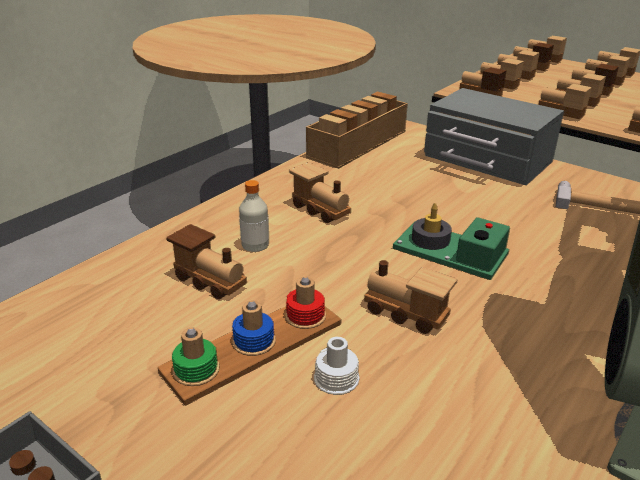

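The top view shows three bobbins on the rack: green (181,262), blue (225,271) and red (269,281). The white look-alike stands off the rack at (239,337), and the winder's nose is at (430,298). In the side view red is at (305,302), white at (337,365) and the nose at (434,215).
Candidates for red_bobbin: top (269,281) red on the rack, top (239,337) white and loose, and the blue and green bobbins. I choose (269,281), and will check it in a close crop while measuring.

```bash
cat >> h.py <<'E'
from scipy.optimize import least_squares
def circ(x,y,z,r):
    a=np.linspace(0,2*np.pi,40);return np.c_[x+r*np.cos(a),y+r*np.sin(a),0*a+z]
def hullmask(pts):
    m=np.zeros((1920,2560),np.uint8);h=cv2.convexHull(np.float32(pts));cv2.fillConvexPoly(m,np.int32(np.round(h*4+1.5)),1);return m
def cent(pts):
    h=cv2.convexHull(np.float32(pts));M=cv2.moments(h);b=h[:,0];return np.array([M["m10"]/M["m00"],M["m01"]/M["m00"]]),b.min(0),b.max(0)
def maskpts(p,box,f):
    x,y,w,h=box;hsv=cv2.cvtColor(p["pixels"],cv2.COLOR_BGR2HSV)[y:y+h,x:x+w].astype(int)
    m=f(hsv[...,0],hsv[...,1],hsv[...,2]).astype(np.uint8)
    n,l,st,_=cv2.connectedComponentsWithStats(m);k=1+st[1:,4].argmax()
    v,u=np.nonzero(l==k);return np.c_[u+x,v+y]
def fit(obs,rings,x0):
    # obs: [(picture, mask points)], rings: [(z,r)] -> xy from hull centroids
    def e(q):
        out=[]
        for p,m in obs:
            P=[proj(p,X) for z,r in rings for X in circ(q[0],q[1],z,r)]
            out.append(cent(P)[0]-cent(m)[0])
        return np.concatenate(out)
    s=least_squares(e,x0,x_scale=.01,diff_step=1e-3);return s.x,s.fun
E
python3 - <<'E'
from h import *
t=read_camera("top");s=read_camera("side")
col={"red":((lambda h,S,V:((h<8)|(h>172))&(S>150)&(V>60)),(245,258,50,48),(275,275,62,60),(.56,.115)),
"blue":((lambda h,S,V:(h>100)&(h<130)&(S>120)),(200,245,50,50),(225,300,60,60),(.575,.205)),
"green":((lambda h,S,V:(h>45)&(h<80)&(S>120)),(155,240,50,50),(165,325,60,65),(.6,.297))}
for n,(f,bt,bs,x0) in col.items():
    o=[(t,maskpts(t,bt,f)),(s,maskpts(s,bs,f))]
    r=[(.016,.029),(.045,.029)]
    for oo in(o,o[:1],o[1:]): x,e=fit(oo,r,x0);print(n,len(oo),x.round(4),e.round(2))
    for p,m in o:
        c=cent([proj(p,X) for z,q in r for X in circ(*fit(o,r,x0)[0],z,q)]);mm=cent(m);print(np.round(c,1).tolist(),np.round(mm,1).tolist())
br=lambda h,S,V:(h>18)&(h<34)&(S>110)&(V>60)
o=[(t,maskpts(t,(410,282,40,36),br)),(s,maskpts(s,(415,198,36,40),br))]
rings=[(.055,.015),(.06,.015),(.08,.0055),(.09,.002)]
for oo in(o,o[:1],o[1:]): print("brass",fit(oo,rings,(.51,-.207)))
dk=lambda h,S,V:(V<75)&(S<90)
o=[(t,maskpts(t,(402,276,46,46),dk)),(s,maskpts(s,(405,210,52,40),dk))]
for oo in(o,o[:1],o[1:]): print("collar",fit(oo,[(.012,.036),(.04,.036)],(.51,-.207)))
a=cv2.resize(t["pixels"][240:330,150:310],None,fx=4.5,fy=4.5,interpolation=2)[:, :720]
b=cv2.resize(t["pixels"][270:320,400:460],None,fx=5,fy=5);b2=cv2.resize(s["pixels"][195:245,400:460],None,fx=5,fy=5)
im=np.zeros((600,760,3),np.uint8);im[:a.shape[0],:a.shape[1]]=a
im=im[:405];r2=np.zeros((195,760,3),np.uint8);c=cv2.resize(np.hstack([b,b2]),(468,195));r2[:,:468]=c
cv2.imwrite("pics/crop.png",np.vstack([im,r2]))
E
```

```text
red 2 [0.5556 0.1122] [ 0.25  0.43 -0.37 -0.11]
red 1 [0.5565 0.1127] [-0. -0.]
red 1 [0.555  0.1121] [-0.  0.]
[[270.2, 282.4], [255.4, 267.9], [285.2, 296.6]] [[270.0, 282.0], [256.0, 268.0], [284.0, 296.0]]
[[304.5, 306.3], [285.5, 287.2], [323.4, 325.6]] [[304.9, 306.4], [286.0, 289.0], [324.0, 325.0]]
blue 2 [0.5773 0.2049] [ 0.35  0.55 -0.45 -0.14]
blue 1 [0.5785 0.2056] [-0.  0.]
blue 1 [0.5766 0.2047] [-0.  0.]
[[225.5, 272.7], [210.0, 258.2], [241.0, 287.0]] [[225.1, 272.2], [211.0, 258.0], [239.0, 286.0]]
[[252.3, 331.4], [231.6, 310.8], [272.8, 352.3]] [[252.8, 331.6], [233.0, 313.0], [273.0, 351.0]]
green 2 [0.5986 0.2976] [ 0.49  0.58 -0.49 -0.11]
green 1 [0.5998 0.2986] [0. 0.]
green 1 [0.5979 0.2973] [-0.  0.]
[[181.0, 263.4], [165.1, 248.8], [197.1, 277.7]] [[180.5, 262.8], [166.0, 249.0], [195.0, 276.0]]
[[193.9, 359.9], [171.1, 337.4], [216.3, 382.7]] [[194.4, 360.0], [172.0, 339.0], [216.0, 381.0]]
brass (array([ 0.51314948, -0.2043967 ]), array([-1.59016469,  1.35789746,  0.01055162, -3.85589332]))
brass (array([ 0.51575731, -0.20764698]), array([6.89871456e-07, 3.79175731e-08]))
brass (array([ 0.5062343 , -0.19199729]), array([ 8.05699415e-07, -6.59090347e-07]))
collar (array([ 0.51385604, -0.20347196]), array([-1.47917534,  1.63300262, -0.25522949, -3.71163504]))
collar (array([ 0.51710181, -0.20662734]), array([ 5.09357108e-07, -2.70102817e-07]))
collar (array([ 0.50696847, -0.19219797]), array([7.87259182e-08, 2.69561582e-07]))
```

View pics/crop.png

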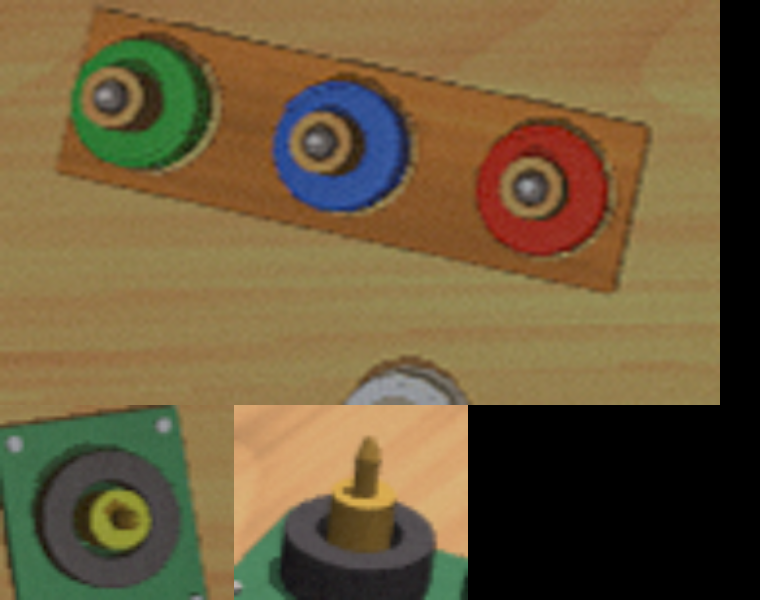

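The crop shows the red bobbin on the end post, winding centred at crop (541,188), top (270,282). It is the red one, not the white one below it at (239,337). The winder's side-view fit disagrees with the top view, so I'll check that.

```bash
python3 - <<'E'
from h import *
t=read_camera("top");s=read_camera("side")
br=lambda h,S,V:(h>18)&(h<34)&(S>110)&(V>60)
dk=lambda h,S,V:(V<85)&(S<90)
for q in((.516,-.207),(.5115,-.208),(.511,-.204)):
  for n,p in(("t",t),("s",s)):
    for nm,r in(("tip",[(.09,.002)]),("sh",[(.06,.015)]),("colT",[(.04,.036)]),("col",[(.012,.036),(.04,.036)])):
        print(q,n,nm,np.round(cent([proj(p,X) for z,a in r for X in circ(*q,z,a)]),1).tolist())
for p,b in((t,(402,276,46,46)),(s,(405,200,56,56))):print("dk",np.round(cent(maskpts(p,b,dk)),1).tolist(), "br",np.round(cent(maskpts(p,(410,282,40,36) if p is t else (415,198,36,40),br)),1).tolist())
a=cv2.resize(t["pixels"][275:325,400:460],(400,333),interpolation=cv2.INTER_NEAREST);b=cv2.resize(s["pixels"][200:260,400:460],(400,400),interpolation=cv2.INTER_NEAREST)
im=np.zeros((400,800,3),np.uint8);im[:333,:400]=a;im[:,400:]=b
q=(.512,-.2075)
for z,r in((.06,.015),(.04,.036),(.012,.036)):
    for X in circ(*q,z,r):
        u=proj(t,X);v=(u-[400,275]+.5)*6.667;cv2.circle(im,tuple(int(k) for k in v),1,(255,0,255),-1)
        u=proj(s,X);v=(u-[400,200]+.5)*6.667+[400,0];cv2.circle(im,tuple(int(k) for k in v),1,(255,0,255),-1)
cv2.imwrite("pics/w.png",im)
E
```

```text
(0.516, -0.207) t tip [[433.5, 298.9], [432.5, 297.8], [434.6, 299.9]]
(0.516, -0.207) t sh [[430.2, 298.9], [422.5, 291.2], [437.8, 306.5]]
(0.516, -0.207) t colT [[428.1, 298.9], [410.2, 280.9], [446.0, 316.8]]
(0.516, -0.207) t col [[427.0, 298.9], [407.8, 280.9], [446.0, 316.8]]
(0.516, -0.207) s tip [[433.4, 202.9], [432.3, 202.4], [434.5, 203.4]]
(0.516, -0.207) s sh [[431.7, 217.3], [423.5, 213.3], [440.0, 221.4]]
(0.516, -0.207) s colT [[430.7, 226.9], [411.1, 217.1], [450.2, 236.9]]
(0.516, -0.207) s col [[429.9, 233.4], [409.8, 217.1], [450.2, 249.9]]
(0.5115, -0.208) t tip [[434.2, 301.3], [433.1, 300.2], [435.2, 302.3]]
(0.5115, -0.208) t sh [[430.8, 301.1], [423.2, 293.5], [438.4, 308.8]]
(0.5115, -0.208) t colT [[428.6, 301.1], [410.7, 283.1], [446.6, 319.1]]
(0.5115, -0.208) t col [[427.6, 301.1], [408.4, 283.1], [446.6, 319.1]]
(0.5115, -0.208) s tip [[435.9, 203.4], [434.8, 202.9], [437.0, 204.0]]
(0.5115, -0.208) s sh [[434.2, 217.9], [425.9, 213.8], [442.4, 222.0]]
(0.5115, -0.208) s colT [[433.1, 227.5], [413.4, 217.6], [452.7, 237.5]]
(0.5115, -0.208) s col [[432.3, 234.0], [412.1, 217.6], [452.7, 250.5]]
(0.511, -0.204) t tip [[432.1, 301.6], [431.0, 300.5], [433.1, 302.6]]
(0.511, -0.204) t sh [[428.8, 301.4], [421.1, 293.8], [436.4, 309.1]]
(0.511, -0.204) t colT [[426.7, 301.4], [408.8, 283.4], [444.6, 319.4]]
(0.511, -0.204) t col [[425.6, 301.4], [406.5, 283.4], [444.6, 319.4]]
(0.511, -0.204) s tip [[435.0, 204.3], [433.9, 203.8], [436.2, 204.9]]
(0.511, -0.204) s sh [[433.3, 218.8], [425.0, 214.7], [441.6, 222.9]]
(0.511, -0.204) s colT [[432.3, 228.5], [412.6, 218.5], [451.9, 238.5]]
(0.511, -0.204) s col [[431.5, 234.9], [411.3, 218.5], [451.9, 251.6]]
dk [[426.7, 298.1], [409.0, 280.0], [445.0, 316.0]] br [[430.1, 299.1], [423.0, 292.0], [438.0, 306.0]]
dk [[430.9, 234.0], [411.0, 219.0], [451.0, 249.0]] br [[432.7, 220.1], [424.0, 204.0], [441.0, 232.0]]
```

View pics/w.png

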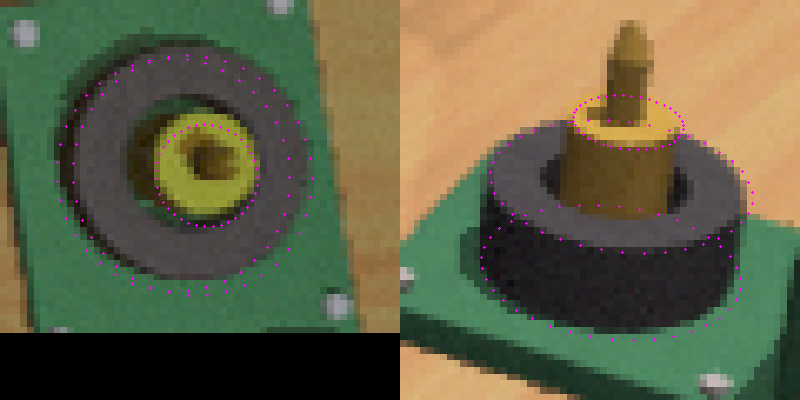

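The overlay shows the collar and shoulder a little above and left of my guess. Top and side extents together put the plunger axis at about (0.515, -0.207), and red is at (0.5555, 0.112). The current tool yaw already clears the neighbouring bobbins, so I'm moving above red now.

Units first: shifts go in shares of 0.75 m and turns go in shares of pi rad. So 0.658 m / 0.75 = 0.8773, 0.376 m / 0.75 = 0.5013.

Request:
step_arm:
  rows:
    - [[0.0467,0.0533,0],[0,0,0],0.0912]
    - [[0.08,0.1,0],[0,0,0],0.0912]
    - [[0.1067,0.1467,0],[0,0,0],0.0912]
    - [[0.1333,0.1933,0],[0,0,0],0.0912]
    - [[0.16,0.24,0],[0,0,0],0.0912]
    - [[0.1867,0.2867,0],[0,0,0],0.0912]
    - [[0.2133,0.3333,0],[0,0,0],0.0912]
    - [[0.24,0.38,0],[0,0,0],0.0912]
    - [[0.2667,0.4267,0],[0,0,0],0.0912]
    - [[0.2933,0.4733,0],[0,0,0],0.0912]
    - [[0.32,0.52,0],[0,0,0],0.0912]
    - [[0.3467,0.5667,0],[0,0,0],0.0912]
    - [[0.3733,0.6133,0],[0,0,0],0.0912]
    - [[0.4,0.66,0],[0,0,0],0.0912]
    - [[0.4267,0.7067,0],[0,0,0],0.0912]
    - [[0.4533,0.7533,0],[0,0,0],0.0912]
    - [[0.4733,0.8,0],[0,0,0],0.0912]
    - [[0.4907,0.8467,0],[0,0,0],0.0912]
    - [[0.5013,0.8773,0],[0,0,0],0.0912]
    - [[0.5013,0.8773,0],[0,0,0],0.0912]

```text
time_s: 2.87
ee_pos: [0.5571, 0.1162, 0.2135]
tcp_rot: [-0.001, 0.987, 0.16, 0.001]
contact_force: [0.1, 0.4, 0.2]
opening: 1.002
finger_force: 0.0
```

In the tool's units: -0.09 m / 0.75 = -0.12, -0.075 m / 0.75 = -0.1.

Request:
step_arm:
  rows:
    - [[0,0,0],[0,0,0],0.0912]
    - [[0,0,0],[0,0,0],0.0912]
    - [[0,0,0],[0,0,0],0.0912]
    - [[0,0,-0.0267],[0,0,0],0.0912]
    - [[0,0,-0.0533],[0,0,0],0.0912]
    - [[0,0,-0.08],[0,0,0],0.0912]
    - [[0,0,-0.1],[0,0,0],0.0912]
    - [[0,0,-0.12],[0,0,0],0.0912]
    - [[0,0,-0.12],[0,0,0],0.0912]
    - [[0,0,-0.12],[0,0,0],0.0912]
    - [[0,0,-0.12],[0,0,0],0.0912]

```text
time_s: 3.78
ee_pos: [0.5563, 0.1111, 0.1251]
tcp_rot: [0.0, 0.987, 0.158, 0.001]
contact_force: [-0.4, 0.3, -0.5]
opening: 0.997
finger_force: 0.0
```

In the tool's units: -0.073 m / 0.75 = -0.0973, 0.001 m / 0.75 = 0.0013.

Request:
step_arm:
  rows:
    - [[0,0,-0.02],[0,0,0],0.0912]
    - [[0,0.0013,-0.04],[0,0,0],0.0912]
    - [[0,0.0013,-0.06],[0,0,0],0.0912]
    - [[0,0.0013,-0.0773],[0,0,0],0.0912]
    - [[0,0.0013,-0.0907],[0,0,0],0.0912]
    - [[0,0.0013,-0.0973],[0,0,0],0.0912]
    - [[0,0.0013,-0.0973],[0,0,0],0.0912]
    - [[0,0.0013,-0.0973],[0,0,0],0.0912]
    - [[0,0.0013,-0.0973],[0,0,0],0.0912]

```text
time_s: 4.53
ee_pos: [0.5565, 0.1129, 0.0519]
tcp_rot: [0.0, 0.987, 0.158, 0.001]
contact_force: [0.3, 0.5, -0.3]
opening: 1.001
finger_force: 0.0
```

```bash
python3 - <<'E'
from h import *
t=read_camera("top");s=read_camera("side")
a=cv2.resize(t["pixels"][220:330,200:340],(400,314));b=cv2.resize(s["pixels"][210:350,230:370],(400,400))
im=np.zeros((400,800,3),np.uint8);im[:314,:400]=a;im[:,400:]=b
cv2.imwrite("pics/g.png",im);st=bot.read_state();print(st["ee_pos"],st["contact_force"],proj(s,[.5555,.112,.077]))
E
```

```text
[0.55632259 0.11287581 0.05184253] [-0.19633659  0.62660632  1.00103179] [304.48305316 281.36411671]
```

View pics/g.png

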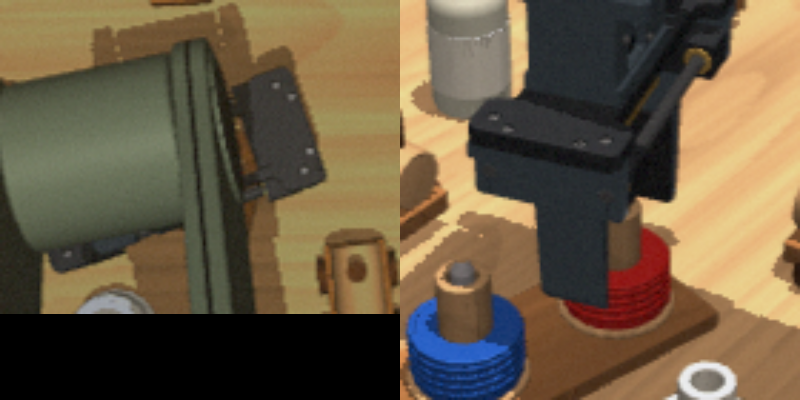

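The fingers straddle the red neck, at about (620,235) in the right panel, and the blue bobbin is clear. I'll close.

In the tool's units: -0.003 m / 0.75 = -0.004.

Request:
step_arm:
  rows:
    - [[0,0,-0.004],[0,0,0],0.0912]
    - [[0,0,-0.004],[0,0,0],0.06]
    - [[0,0,-0.004],[0,0,0],0.04]
    - [[0,0,-0.004],[0,0,0],0.03]
    - [[0,0,-0.004],[0,0,0],0.02]
    - [[0,0,-0.004],[0,0,0],0.01]
    - [[0,0,-0.004],[0,0,0],0.0]
    - [[0,0,-0.004],[0,0,0],0.0]
    - [[0,0,-0.004],[0,0,0],0.0]
    - [[0,0,-0.004],[0,0,0],0.0]
    - [[0,0,-0.004],[0,0,0],0.0]
    - [[0,0,-0.004],[0,0,0],0.0]

```text
time_s: 5.63
ee_pos: [0.5557, 0.1127, 0.048]
tcp_rot: [0.0, 0.987, 0.158, -0.0]
contact_force: [0.7, -0.1, -0.2]
opening: 0.294
finger_force: 30.0
```

Request:
step_arm:
  rows:
    - [[0,0,0.0067],[0,0,0],0.0]
    - [[0,0,0.016],[0,0,0],0.0]
    - [[0,0,0.0293],[0,0,0],0.0]
    - [[0,0,0.0427],[0,0,0],0.0]
    - [[0,0,0.056],[0,0,0],0.0]
    - [[0,0,0.0693],[0,0,0],0.0]
    - [[0,0,0.0827],[0,0,0],0.0]
    - [[0,0,0.096],[0,0,0],0.0]
    - [[0,0,0.1093],[0,0,0],0.0]
    - [[0,0,0.1227],[0,0,0],0.0]
    - [[0,0,0.136],[0,0,0],0.0]
    - [[0,0,0.1467],[0,0,0],0.0]
    - [[0,0,0.1533],[0,0,0],0.0]
    - [[0,0,0.1533],[0,0,0],0.0]
    - [[0,0,0.1533],[0,0,0],0.0]

```text
time_s: 6.88
ee_pos: [0.5556, 0.1128, 0.163]
tcp_rot: [0.0, 0.987, 0.158, -0.0]
contact_force: [0.1, -0.1, -1.4]
opening: 0.295
finger_force: 30.0
```

```bash
python3 - <<'E'
from h import *
s=read_camera("side");st=bot.read_state();print(st["ee_pos"],st["contact_force"],st["opening"],st["finger_force"])
f=lambda h,S,V:((h<8)|(h>172))&(S>150)&(V>60)
m=maskpts(s,(250,180,130,130),f)
z=st["ee_pos"][2]-.036
print(np.round(cent(m),1).tolist())
print(np.round(cent([proj(s,X) for a in(.004,.033) for X in circ(.5555,.112,z+a,.029)]),1).tolist())
cv2.imwrite("pics/l.png",cv2.resize(s["pixels"][120:340,200:420],(600,600)))
E
```

```text
[0.55533899 0.11269707 0.16255577] [ 0.46110182 -0.12267687 -1.72326064] 0.29513465680131723 29.999658297747374
[[304.2, 245.1], [284.0, 230.0], [324.0, 262.0]]
[[304.2, 243.2], [283.9, 224.1], [324.4, 262.5]]
```

View pics/l.png

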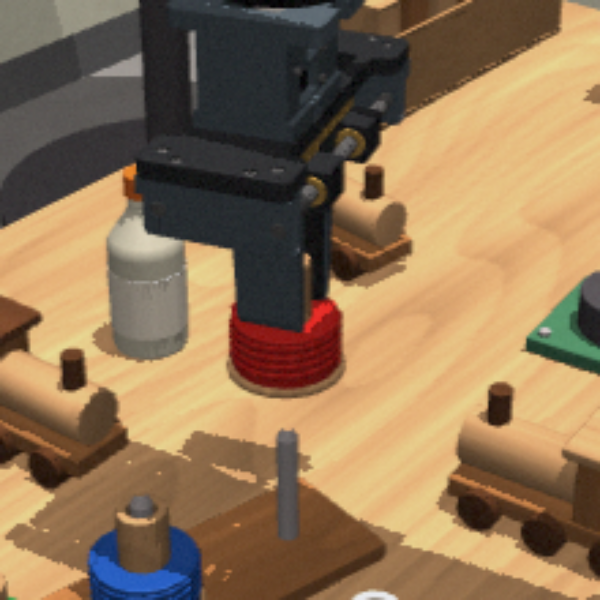

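The red bobbin hangs upright clear of its post (flange at crop (287,370), post tip at (287,435)). Next, across to the winder.

In the tool's units: -0.319 m / 0.75 = -0.4253, -0.0405 m / 0.75 = -0.054.

Request:
step_arm:
  rows:
    - [[-0.0013,-0.0133,0],[0,0,0],0.0]
    - [[-0.004,-0.04,0],[0,0,0],0.0]
    - [[-0.008,-0.0733,0],[0,0,0],0.0]
    - [[-0.0133,-0.1067,0],[0,0,0],0.0]
    - [[-0.0173,-0.14,0],[0,0,0],0.0]
    - [[-0.0213,-0.1733,0],[0,0,0],0.0]
    - [[-0.0267,-0.2067,0],[0,0,0],0.0]
    - [[-0.0307,-0.24,0],[0,0,0],0.0]
    - [[-0.0347,-0.2733,0],[0,0,0],0.0]
    - [[-0.04,-0.3067,0],[0,0,0],0.0]
    - [[-0.044,-0.34,0],[0,0,0],0.0]
    - [[-0.048,-0.3733,0],[0,0,0],0.0]
    - [[-0.052,-0.4,0],[0,0,0],0.0]
    - [[-0.0533,-0.4173,0],[0,0,0],0.0]
    - [[-0.054,-0.4253,0],[0,0,0],0.0]
    - [[-0.054,-0.4253,0],[0,0,0],0.0]
    - [[-0.054,-0.4253,0],[0,0,0],0.0]
    - [[-0.054,-0.4253,0],[0,0,0],0.0]

```text
time_s: 8.43
ee_pos: [0.5152, -0.2053, 0.1628]
tcp_rot: [-0.0, 0.987, 0.159, -0.0]
contact_force: [0.0, 0.7, -1.3]
opening: 0.296
finger_force: 30.0
```

```bash
python3 - <<'E'
from h import *
s=read_camera("side");t=read_camera("top");st=bot.read_state();print(st["ee_pos"],st["contact_force"])
f=lambda h,S,V:((h<8)|(h>172))&(S>150)&(V>60)
m=maskpts(s,(370,130,130,110),f)
z=st["ee_pos"][2]-.036
print(np.round(cent(m),1).tolist())
for q in((.515,-.2067),):print(np.round(cent([proj(s,X) for a in(.004,.033) for X in circ(*q,z+a,.029)]),1).tolist())
a=cv2.resize(s["pixels"][140:260,375:495],(500,500),interpolation=cv2.INTER_NEAREST)
b=cv2.resize(t["pixels"][250:350,380:440],(300,500))
cv2.imwrite("pics/n.png",np.hstack([a,b]))
E
```

```text
[ 0.5152853  -0.20521939  0.16297316] [ 0.63148012 -0.77802269 -1.03932888]
[[437.2, 176.2], [420.0, 163.0], [455.0, 190.0]]
[[437.2, 175.5], [419.8, 161.0], [454.8, 190.3]]
```

View pics/n.png

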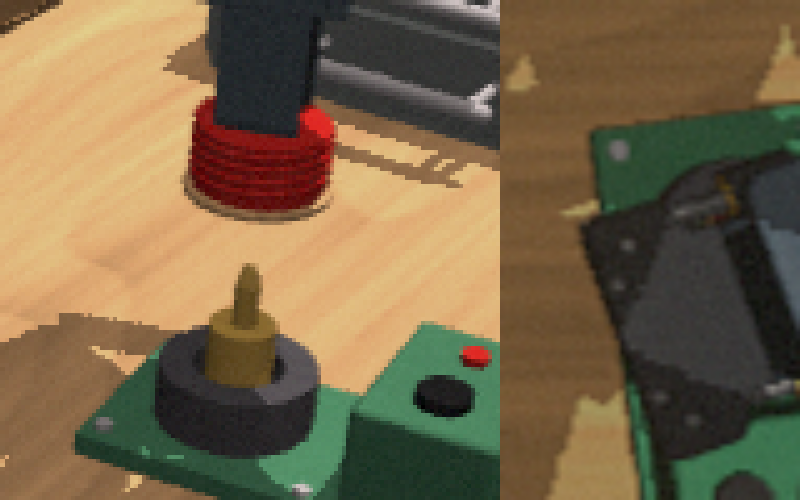

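The bobbin hangs over the nose (crop bobbin axis about x=260, nose tip about x=250 and lower because of perspective). The side view says to shift about -1 mm in x. I'll descend onto the nose.

In the tool's units: -0.045 m / 0.75 = -0.06, -0.001 m / 0.75 = -0.0013.

Request:
step_arm:
  rows:
    - [[-0.0013,-0.0007,-0.0067],[0,0,0],0.0]
    - [[-0.0013,-0.0007,-0.016],[0,0,0],0.0]
    - [[-0.0013,-0.0007,-0.0267],[0,0,0],0.0]
    - [[-0.0013,-0.0007,-0.0347],[0,0,0],0.0]
    - [[-0.0013,-0.0007,-0.04],[0,0,0],0.0]
    - [[-0.0013,-0.0007,-0.0453],[0,0,0],0.0]
    - [[-0.0013,-0.0007,-0.0507],[0,0,0],0.0]
    - [[-0.0013,-0.0007,-0.056],[0,0,0],0.0]
    - [[-0.0013,-0.0007,-0.06],[0,0,0],0.0]
    - [[-0.0013,-0.0007,-0.06],[0,0,0],0.0]

```text
time_s: 9.37
ee_pos: [0.5138, -0.2066, 0.1173]
tcp_rot: [-0.0, 0.987, 0.158, -0.0]
contact_force: [-0.2, 1.5, -1.5]
opening: 0.297
finger_force: 30.0
```

In the tool's units: -0.017 m / 0.75 = -0.0227, -0.015 m / 0.75 = -0.02.

Request:
step_arm:
  rows:
    - [[0,0,-0.004],[0,0,0],0.0]
    - [[0,0,-0.008],[0,0,0],0.0]
    - [[0,0,-0.012],[0,0,0],0.0]
    - [[0,0,-0.016],[0,0,0],0.0]
    - [[0,0,-0.02],[0,0,0],0.0]
    - [[0,0,-0.0227],[0,0,0],0.0]
    - [[0,0,-0.0227],[0,0,0],0.0]
    - [[0,0,-0.0227],[0,0,0],0.0]

```text
time_s: 10.03
ee_pos: [0.5142, -0.2067, 0.1009]
tcp_rot: [-0.0, 0.987, 0.158, -0.0]
contact_force: [-0.7, 0.4, -0.7]
opening: 0.294
finger_force: 30.0
```

```bash
python3 - <<'E'
from h import *
s=read_camera("side");st=bot.read_state();print(st["ee_pos"],st["contact_force"])
cv2.imwrite("pics/i.png",cv2.resize(s["pixels"][170:260,385:475],(540,540),interpolation=cv2.INTER_NEAREST))
E
```

```text
[ 0.5142505  -0.20678022  0.10101218] [ 0.65982607 -0.47494403 -1.4451771 ]
```

View pics/i.png

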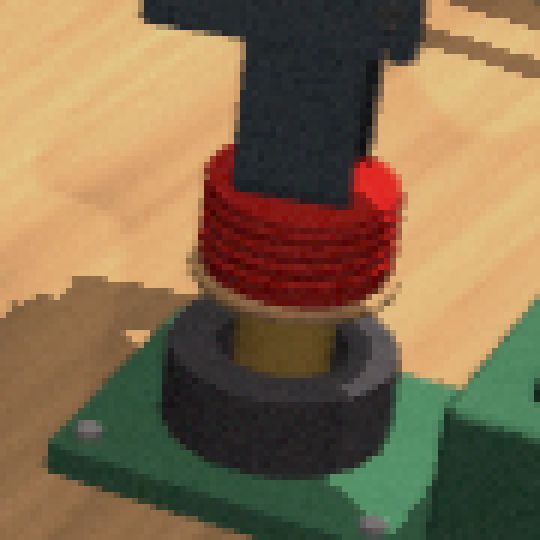

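The bobbin is threaded over the nose, with the brass column centred under the flange at (285,345), and no side force. Now I'll press slowly.

In the tool's units: -0.01 m / 0.75 = -0.0133, -0.009 m / 0.75 = -0.012.

Request:
step_arm:
  rows:
    - [[0,0,-0.0013],[0,0,0],0.0]
    - [[0,0,-0.0027],[0,0,0],0.0]
    - [[0,0,-0.004],[0,0,0],0.0]
    - [[0,0,-0.0053],[0,0,0],0.0]
    - [[0,0,-0.0067],[0,0,0],0.0]
    - [[0,0,-0.008],[0,0,0],0.0]
    - [[0,0,-0.0093],[0,0,0],0.0]
    - [[0,0,-0.0107],[0,0,0],0.0]
    - [[0,0,-0.012],[0,0,0],0.0]
    - [[0,0,-0.0133],[0,0,0],0.0]
    - [[0,0,-0.0133],[0,0,0],0.0]
    - [[0,0,-0.0133],[0,0,0],0.0]

```text
time_s: 11.08
ee_pos: [0.5142, -0.2067, 0.0911]
tcp_rot: [0.0, 0.987, 0.158, 0.0]
contact_force: [-1.7, 0.5, 2.3]
opening: 0.293
finger_force: 30.0
```

In the tool's units: -0.012 m / 0.75 = -0.016, -0.011 m / 0.75 = -0.0147.

Request:
step_arm:
  rows:
    - [[0,0,-0.0013],[0,0,0],0.0]
    - [[0,0,-0.0027],[0,0,0],0.0]
    - [[0,0,-0.004],[0,0,0],0.0]
    - [[0,0,-0.0053],[0,0,0],0.0]
    - [[0,0,-0.0067],[0,0,0],0.0]
    - [[0,0,-0.008],[0,0,0],0.0]
    - [[0,0,-0.0093],[0,0,0],0.0]
    - [[0,0,-0.0107],[0,0,0],0.0]
    - [[0,0,-0.012],[0,0,0],0.0]
    - [[0,0,-0.0133],[0,0,0],0.0]
    - [[0,0,-0.0147],[0,0,0],0.0]
    - [[0,0,-0.016],[0,0,0],0.0]
    - [[0,0,-0.016],[0,0,0],0.0]
    - [[0,0,-0.016],[0,0,0],0.0]

```text
time_s: 12.25
ee_pos: [0.5143, -0.2067, 0.0792]
tcp_rot: [0.0, 0.987, 0.158, 0.0]
contact_force: [-2.4, 0.6, 5.6]
opening: 0.294
finger_force: 30.0
```

In the tool's units: -0.0025 m / 0.75 = -0.0033, -0.002 m / 0.75 = -0.0027.

Request:
step_arm:
  rows:
    - [[0,0,-0.0007],[0,0,0],0.0]
    - [[0,0,-0.0013],[0,0,0],0.0]
    - [[0,0,-0.002],[0,0,0],0.0]
    - [[0,0,-0.0027],[0,0,0],0.0]
    - [[0,0,-0.0033],[0,0,0],0.0]
    - [[0,0,-0.0033],[0,0,0],0.0]
    - [[0,0,-0.0033],[0,0,0],0.0]

```text
time_s: 12.83
ee_pos: [0.5143, -0.2067, 0.0768]
tcp_rot: [0.0, 0.987, 0.158, 0.0]
contact_force: [-1.6, 0.8, 7.1]
opening: 0.295
finger_force: 30.0
```

In the tool's units: -0.0012 m / 0.75 = -0.0016, -0.0009 m / 0.75 = -0.0012.

Request:
step_arm:
  rows:
    - [[0,0,-0.0004],[0,0,0],0.0]
    - [[0,0,-0.0008],[0,0,0],0.0]
    - [[0,0,-0.0012],[0,0,0],0.0]
    - [[0,0,-0.0016],[0,0,0],0.0]
    - [[0,0,-0.0016],[0,0,0],0.0]
    - [[0,0,-0.0016],[0,0,0],0.0]

```text
time_s: 13.33
ee_pos: [0.5142, -0.2067, 0.0759]
tcp_rot: [0.0, 0.987, 0.158, 0.0]
contact_force: [-2.6, 1.3, 8.3]
opening: 0.292
finger_force: 30.0
```

In the tool's units: -0.0008 m / 0.75 = -0.0011, -0.0006 m / 0.75 = -0.0008.

Request:
step_arm:
  rows:
    - [[0,0,-0.0004],[0,0,0],0.0]
    - [[0,0,-0.0008],[0,0,0],0.0]
    - [[0,0,-0.0011],[0,0,0],0.0]
    - [[0,0,-0.0011],[0,0,0],0.0]
    - [[0,0,-0.0011],[0,0,0],0.0]

```text
time_s: 13.75
ee_pos: [0.5143, -0.2067, 0.0759]
tcp_rot: [0.0, 0.987, 0.158, 0.0]
contact_force: [-3.5, 1.7, 13.7]
opening: 0.301
finger_force: 30.0
```

In the tool's units: -0.0005 m / 0.75 = -0.0007, -0.0003 m / 0.75 = -0.0004.

Request:
step_arm:
  rows:
    - [[0,0,-0.0004],[0,0,0],0.0]
    - [[0,0,-0.0007],[0,0,0],0.0]
    - [[0,0,-0.0007],[0,0,0],0.0]
    - [[0,0,-0.0007],[0,0,0],0.0]
    - [[0,0,-0.0007],[0,0,0],0.0]
    - [[0,0,-0.0007],[0,0,0],0.0]

```text
time_s: 14.25
ee_pos: [0.5142, -0.2067, 0.0759]
tcp_rot: [0.0, 0.987, 0.158, 0.0]
contact_force: [-4.6, 2.4, 16.4]
opening: 0.296
finger_force: 30.0
```

```bash
python3 - <<'E'
from h import *
s=read_camera("side");st=bot.read_state();print(st["ee_pos"],st["contact_force"],st["torque"])
cv2.imwrite("pics/f.png",cv2.resize(s["pixels"][170:260,385:475],(540,540),interpolation=cv2.INTER_NEAREST))
E
```

```text
[ 0.51425262 -0.20672854  0.07587912] [-3.97727955  1.5777503  16.32802213] [ 0.3817326   0.90639176 -0.00135852]
```

View pics/f.png

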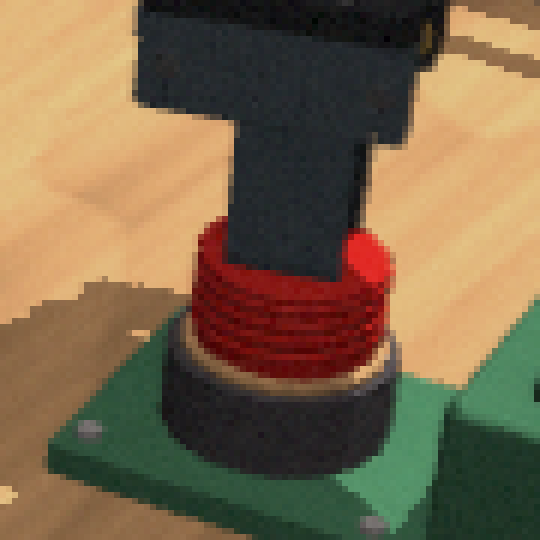

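The flange sits flat and centred on the collar, around (290,385), with about 17 N of downward push. I'm handing in while holding.

```bash
python3 -c "
from h import *
print(workorder.hand_in())"
```

```text
the job is handed in; nothing more can be done
None
```

I handed the job in with the red bobbin held upright in the gripper and pressed home on the stop collar at about 17 N; the hand-in call gave no verdict.

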